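Feed the next glass blank to the length stop of the cut-off saw

TASK

Slide the lowest glass blank endwise out of the saw's sloped magazine and along the bed, without lifting it, until it bears firmly against the rubber nose of the length stop, but push gently there: the stop is only finger tight and must not be shifted. Then take the hand away so that the blank stays against the nose and the next blank has rolled down to the fence, with the others behind it; leave everything else on the bench alone.

Things in the scene. Friction and masses are not known exactly. Their poses are not given: they have to be found in the camera images.
- saw: Bench cut-off saw with sloped feed magazine, fixed, elsewhere each time. Sizes in mm. Origin on the bench right below the middle of the blank at the pick-up place; x runs along the bed (push blanks to +x), y up the magazine's slope, z up. The bed, x -95 to 335, is a trough: floor tilted 12 degrees down to a fence on its -y side; a blank lying in it has its axis along x at y 0, z 95.
- fence_top (a point): Top inner edge of the cork-faced steel fence (4 thick, runs straight along the whole bed), at x 110, y -20, z 94 in the saw's frame; the upper 20 mm of a blank's end face stand above it. Axes as the saw's.
- guide_end (a point): Top lower corner of the magazine's side guide on the stop side, at x 63, y 26, z 111 in the saw's frame; the other guide is at x -63. They rise with the 12 degree slope to z 140 at y 160. Both ends of the pick-up place (y -20 to 26) are open, so a finger can stand in the trough behind the end blank and follow it through. Axes as the saw's.
- blade (a point): Centre of the parked saw blade (164 diameter, upright, across the bed), at x 165, y 170, z 245 in the saw's frame. Arm, guard and motor fill y over 70, x 135 to 345, up to z 355: stay clear. Axes as the saw's.
- blank_1: Lowest blank, the one to feed: solid clear glass rod with sawn matt ends, 40 diameter, 120 long, about 0.34 kg, lying crosswise at the pick-up place against the fence, next blank touching it. Origin at its centre, x along its axis. Pushed by its end face; friction along the bed is 1.5 to 3.5 N clear of the magazine, up to about 8 N while the others lean on it.
- blank_2: The second blank, same size, touching the first one up the slope; origin at its centre, x along its axis. It rolls down to the fence by itself when the place is free, and leans lightly on a finger that stands there.
- blank_3: The third blank, same size, behind the second; origin at its centre, x along its axis.
- blank_4: The fourth blank, same size, uppermost; origin at its centre, x along its axis.
- length_stop: Length stop: steel cross plate 40 wide, 44 high, 12 thick across the bed, on a saddle at the fence, finger tight: it slips at about 11 N along the bed. Set anew each time, its face at x 257 to 297 in the saw's frame. Origin on the face, on the blank's axis line; x points away from the magazine. A round rubber nose (point stop_screw) stands out of this face.
- stop_screw (a point): Middle of the fine-adjust screw's hole in the stop's face (same point as the stop's origin). The screw's rubber nose, 20 diameter, on the blank's axis, sticks out of the face by 8 to 38 mm towards the magazine; how far is different each time and not reported: feel for it. The nose does not give.
- cork_drum: Bystander, leave it alone. Cork sanding drum standing upright, 60 diameter, 95 high, with a steel arbor up to 130; origin at the centre of its underside.
- carbide_stick: Bystander, leave it alone. Dark grey boron carbide dressing stick, 150 x 13 x 13, lying in front of the fence; origin at the centre of its underside, x along it.
- fish: Bystander, leave it alone. Emerald glass fish on a round foot, about 165 long, 105 high; origin under its foot's middle.
- funnel: Bystander, leave it alone. Dented steel funnel standing mouth down, 124 diameter, 125 high; origin at the centre of its underside.
- grit_jar: Bystander, leave it alone. Closed jar with a steel lid, 72 diameter, 95 high; origin at the centre of its underside.
- calipers: Bystander, leave it alone. Steel dial calipers lying flat, 190 long, 10 thick, in front of the fence; origin at the middle of the beam's underside, x along the beam.
Mind the look-alikes: they are no part of the job. What is shaped like the blank_2 but pink, purple or red is not meant.

How it is judged:
On the way:
1. the first blank, out of the magazine, bears on the length stop with more than 2 N for 0.2 s (contact force between blank_1 and length_stop above 2 N and x of blank_1 in the frame of saw above 0.13 m), for 0.2 s.
At the end, for the whole second after the job is handed in: The first blank lies on the bed along the fence with its end within 2 mm of the stop's rubber nose; the second blank has rolled to the fence at the pick-up place and the third and fourth lie behind it on the slope, each within 4 mm of its place (8 mm along its own axis); the first two at rest (distance between blank_1 and stop_screw_c0 below 0.065 m and y of blank_1 in the frame of saw between -0.004 and 0.004 m and z of each of blank_1, blank_2 in the frame of saw below 0.099 m and angle between the x axis of blank_1 and the x axis of saw, either way round below 0.03 rad and linear speed of each of blank_1, blank_2 below 0.01 m/s and x of blank_2 in the frame of saw between -0.008 and 0.008 m and y of blank_2 in the frame of saw between -0.004 and 0.004 m and z of blank_2 in the frame of saw above 0.091 m and x of blank_3 in the frame of saw between -0.008 and 0.008 m and y of blank_3 in the frame of saw between 0.03571 and 0.04371 m and z of blank_3 in the frame of saw between 0.09944 and 0.10744 m and x of blank_4 in the frame of saw between -0.008 and 0.008 m and y of blank_4 in the frame of saw between 0.07543 and 0.08343 m and z of blank_4 in the frame of saw between 0.10788 and 0.11588 m); the robot touches nothing.
It fails at once if the length stop is shifted by more than 2 mm (distance of length_stop from where it was at the start of the episode above 0.002 m).
It fails at once if the first blank is lifted more than 8 mm off the bed (z of blank_1 in the frame of saw above 0.103 m).
It fails at once if a bystander (drum, carbide stick, fish, funnel, jar or calipers) is moved more than 10 mm (distance of any of cork_drum, carbide_stick, fish, funnel, grit_jar, calipers from where it was at the start of the episode above 0.01 m).
It also fails if it takes over 45 s, if anything falls off the work surface, if the arm or the gripper's body presses on something with over 40 N, if the wrist force passes 120 N, or if a joint passes its speed limit or range.

ROBOT

A 6-joint arm with a two-finger parallel gripper is mounted at the origin on the work surface. World frame = base frame: x ahead of the robot, y to its left, z up, the work surface at z = 0. Lengths are in m, angles in rad, forces in N, time in s.
With the tool pointing down it reaches from about 0.25 to 0.8 m from the base axis. Payload 3.9 kg.
Tool frame: the origin (TCP) lies at the very end of the fingers, on their centre line; the grasp point (between the pads) lies 19 mm behind it; z points along the fingers, y is the direction in which the jaws open and shut (so a half turn about z gives the same grasp; the last joint's range is limited). The gripper opens to 85 mm and grips with 20 to 120 N. Pads are 22 mm wide; open, the fingers measure 114 mm over their backs; the gripper's body (76 mm by 85 mm) begins 54 mm behind the grasp point. The pads swing forward as they close: fully open they stand 13 mm farther back than shut.
Start: joints at [-1.153, 0.26, -0.138, 1.173, 0, 1.571], TCP at [0.213, -0.48, 0.231] pointing down, gripper open.
Joint ranges: [-2.78, 2.78], [-0.83, 1.72], [-1.28, 1.37], [-1.9, 2.12], [-1.57, 1.48], [-3.14, 3.14]. Speed limits (rad/s): [2.57, 2.57, 3.14, 3.14, 3.14, 3.14].

INTERFACE

Orientations are given as a rotation vector (axis times angle).
In Python, from plant import telemetry, capture, get_calibration, workorder, find_in gives the robot as it stands.
- The arm moves only by the shell command python3 -m creep 'ROWS' [FORCE]. ROWS is JSON, a list of rows, each an object with "grip": the closure, from 0 (fully open) to 1 (shut); "translation": the shift along the tool's x, y, z in m, a list of three; "spin": the turn about the tool's z in degrees. A call has exactly 10 rows; each row shifts and turns the commanded pose from where the row before left it, along the tool's axes as they then stand; what a row does not reach is not made up. A row lasts 1/10 s, in which the tool goes at most 50 mm and 8.59 degrees, less where a joint would pass 70% of its speed; a pose out of reach is approached as far as the arm can. A call is refused whole if a number of a shift passes 0.05 or a number of a turn 8.59, either way. A call with a gripper value outside its range is refused whole. The fingers move at their own pace and stop on an object; FORCE is the grip in N (left out, the last holds). Time passes only in rows, so rows that do not move let the fingers close, or fill a call up. It gives the time, the measured TCP pose, the force and the opening at its end, in the units of the state.
- telemetry.get_obs(): the state, without advancing time (a new reading comes with each control period).
- capture(name): name is "scene" or "top"; returns (picture, depth): 400x640x3 uint8, red, green, blue; 400x640 float32, m along the optical axis (not along the pixel's ray), 0 where there is no reading.
- get_calibration(name): a dict with "camera_matrix" (3x3 intrinsics, pixels), "D" ([k1, k2, p1, p2, k3] as OpenCV has them; the pictures are not rectified), "world_from_camera" (4x4, takes a point from camera to world coordinates). Camera axes: x right, y up, looking along -z (the intrinsics and any distortion apply to the point x, -y, -z); pixel columns grow to the right and rows downward; lengths in m; the calibration is good to about 2 mm. A picture is of the moment at which its call begins. get_calibration takes no time and is no camera call.
- workorder.close_job(): hands the job in, once; it reports no verdict.
Trained networks look in the newest picture that a camera, given by its name, has taken for a name from the list of things; names that differ only in an ending like _2 or _b are one class to them, and where a whole thing is asked for, a point or a joint stands for the part that bears it (a point fixed in the world has none). Each returns a list of dicts, best first, with "score" (0 to 1); they miss things now and then, are a little off and sometimes report something else, mostly with a low value. They report only what shows in the picture. A call takes as long as a camera call. They do not tell look-alikes from the thing itself.
- find_in(target, camera): "position" ([column, row] in pixels, amid what is visible of it).
The state is a dict: "time": time; "joints": joint angles; "qvel": joint speeds; "joint_efforts": joint torques, N m; "tcp_pos": TCP position; "ee_rot": TCP orientation; "wrist_force": force on the tool from outside, world axes, zero at the start; "torque": the same for the moment, N m; "grip_width": finger opening in m.
Only numpy, scipy, OpenCV 4.12 (cv2) and the standard library are available. Lean on these libraries where they do the work, as an engineer would, in place of code of your own. Each camera call takes 0.05 s, during which the arm holds its last target. There are 200 camera calls.

## Working session

There is one attempt and no reset: what is moved stays moved. The work goes in short steps, Python scripts to look and compute and a shell command to move; the robot and the scene stay as the last step left them, time stands still between calls to the robot, and variables do not carry over. Pictures are saved under pics/ and viewed, about 8 in all and at most 12, crops included, and the job is handed in when it is done.

```bash
mkdir -p pics; cat > h.py <<'E'
import numpy as np, cv2
from plant import telemetry, capture, get_calibration, workorder, find_in
def ray(cam,px):
    c=get_calibration(cam);K=np.array(c["camera_matrix"],float);D=np.array(c["D"],float);T=np.array(c["world_from_camera"],float)
    u=cv2.undistortPoints(np.array(px,float).reshape(-1,1,2),K,D)[:,0]
    return T[:3,3],np.c_[u[:,0],-u[:,1],-np.ones(len(u))]@T[:3,:3].T   # depth-scaled
def pt(cam,px,d):
    o,r=ray(cam,px);return o+r*np.array(d).reshape(-1,1)
def atz(cam,px,z):
    o,r=ray(cam,px);return o+r*((z-o[2])/r[:,2])[:,None]
def proj(cam,P):
    c=get_calibration(cam);K=np.array(c["camera_matrix"],float);D=np.array(c["D"],float);T=np.array(c["world_from_camera"],float)
    q=(np.array(P,float).reshape(-1,3)-T[:3,3])@T[:3,:3];q=q*[1,-1,-1]
    return cv2.projectPoints(q,np.zeros(3),np.zeros(3),K,D)[0][:,0]
E
python3 - <<'E'
from h import *
for c in("top","scene"):
    im,d=capture(c);cv2.imwrite(f"pics/{c}0.png",im[:,:,::-1]);np.save(f"{c}d.npy",d)
    print(c,get_calibration(c)["world_from_camera"])
    for n in["saw","fence_top","guide_end","blade","blank_1","length_stop","stop_screw","cork_drum","carbide_stick","fish","funnel","grit_jar","calipers"]:
        for r in find_in(n,c)[:5]:
            p=r["position"];dd=d[int(p[1]),int(p[0])]
            print(c,n,round(r["score"],2),np.round(p,1),np.round(pt(c,[p],[dd])[0],3))
print(telemetry.get_obs())
E
```

```text
top [[ 1.07770143e-03  9.91784841e-01 -1.27912732e-01  3.42782426e-01]
 [-9.99993079e-01  1.52431832e-03  3.39373430e-03  1.94987077e-02]
 [ 3.56083396e-03  1.27908189e-01  9.91779620e-01  1.54187259e+00]
 [ 0.00000000e+00  0.00000000e+00  0.00000000e+00  1.00000000e+00]]
top saw 0.61 [326.3 164.6] [ 0.607 -0.016  0.297]
top fence_top 0.81 [324.1 166.2] [ 0.604 -0.009  0.286]
top blade 0.6 [321.7 164.9] [ 0.606 -0.002  0.297]
top blank_1 0.9 [274.4 183.7] [0.575 0.158 0.13 ]
top blank_1 0.89 [236.3 273.3] [0.268 0.297 0.038]
top blank_1 0.82 [275.6 195.1] [0.536 0.153 0.124]
top blank_1 0.81 [278.4 205.1] [0.502 0.144 0.12 ]
top blank_1 0.77 [275.  169.6] [0.621 0.155 0.146]
top length_stop 0.76 [365.1 204.8] [ 0.504 -0.154  0.117]
top stop_screw 0.73 [365.  204.6] [ 0.505 -0.154  0.117]
top carbide_stick 0.52 [270.3 236.4] [0.399 0.181 0.01 ]
top fish 0.73 [203.2 198.7] [0.529 0.412 0.081]
top funnel 0.32 [280.6 206.3] [0.499 0.137 0.111]
top grit_jar 0.73 [224.1 231.4] [0.413 0.332 0.098]
top grit_jar 0.67 [276.8 181.2] [0.583 0.149 0.132]
top calipers 0.73 [333.1 227.7] [ 0.431 -0
[... 1231 characters left out ...]
.049  0.001]
{'time': 1.4, 'joints': array([-1.15302846e+00,  2.60051198e-01, -1.38099755e-01,  1.17267149e+00,
        7.05414433e-06,  1.57078763e+00]), 'qvel': array([-7.65609514e-05,  4.09933300e-04,  5.07171320e-04,  1.00747183e-03,
       -1.41683544e-03, -1.25140545e-03]), 'joint_efforts': array([-3.19140854e-03, -4.05618739e+01,  2.54232574e+01,  1.19193173e-03,
       -1.55986795e-04,  1.17662029e-06]), 'tcp_pos': array([ 0.2130074 , -0.47985113,  0.23127753]), 'ee_rot': array([-3.07327448e+00, -6.51474248e-01, -2.33403558e-06]), 'wrist_force': array([ 0.11935705, -0.00903038,  0.04218958]), 'torque': array([ 0.01750205, -0.02159134,  0.00541804]), 'grip_width': 0.08552885174722721}
```

View pics/top0.png

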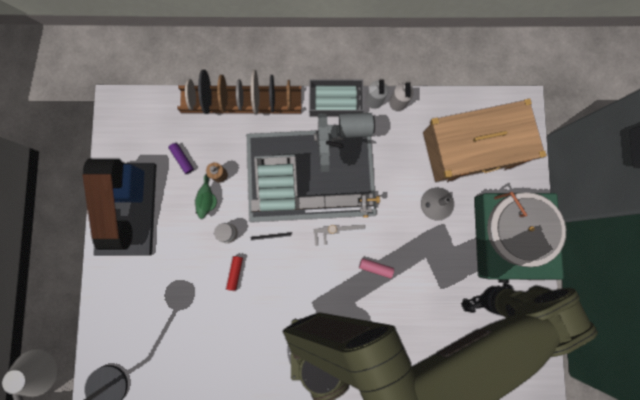

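View pics/scene0.png

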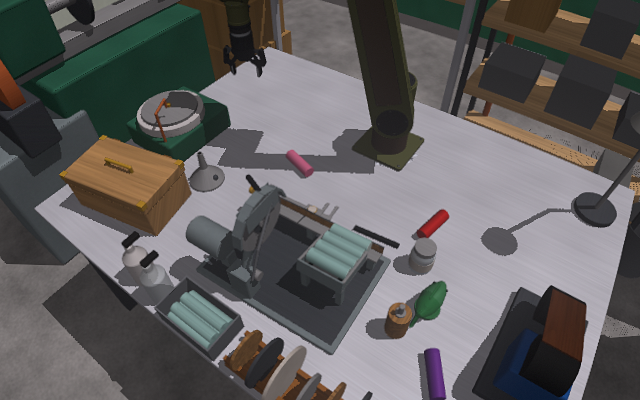

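The top view shows the saw at (250-380, 110-220), with the blanks at (277, 170-205) and the stop near (370, 205), so saw +x is about world -y. I'll zoom in for an accurate pose.

```bash
python3 - <<'E'
from h import *
im=cv2.imread("pics/top0.png");c=im[155:225,240:390];cv2.imwrite("pics/crop1.png",cv2.resize(c,None,fx=5.3,fy=5.3,interpolation=cv2.INTER_CUBIC))
c=im=cv2.imread("pics/scene0.png")[180:300,240:400];cv2.imwrite("pics/crop2.png",cv2.resize(c,None,fx=4.9,fy=4.9,interpolation=cv2.INTER_CUBIC))
d=np.load("topd.npy")
v,u=np.mgrid[150:225,240:390];P=pt("top",np.c_[u.ravel(),v.ravel()],d[150:225,240:390].ravel()).reshape(75,150,3)
np.save("P.npy",P)
# height map, mm, coarse in v
print("cols",list(range(244,390,6)))
for r in range(160,222,2): print(r,(P[r-150,4:150:6,2]*1000).astype(int).tolist())
E
```

```text
cols [244, 250, 256, 262, 268, 274, 280, 286, 292, 298, 304, 310, 316, 322, 328, 334, 340, 346, 352, 358, 364, 370, 376, 382, 388]
160 [2, 18, 139, 106, 109, 104, 113, 108, 109, 17, 17, 11, 16, 307, 308, 15, 14, 14, 15, 12, 12, 17, -10, 4, 2]
162 [-4, 12, 139, 104, 106, 112, 108, 105, 99, 15, 18, 11, 17, 308, 299, 8, 21, 10, 12, 17, 20, 14, 0, -2, 6]
164 [1, 17, 135, 102, 102, 105, 99, 126, 131, 14, 18, 20, 16, 297, 299, 14, 18, 19, 10, 15, 15, 14, 0, 4, -2]
166 [0, 15, 132, 133, 133, 136, 135, 140, 138, 15, 13, 12, 15, 293, 292, 17, 16, 4, 13, 14, 19, 18, 3, 0, 4]
168 [-1, 1541, 130, 141, 139, 133, 138, 141, 136, 20, 19, 8, 14, 278, 275, 13, 10, 13, 13, 12, 13, 7, -1, 5, 6]
170 [-2, 11, 128, 139, 139, 140, 134, 134, 135, 14, 9, 13, 11, 262, 266, 11, 12, 17, 10, 16, 10, 10, 1, 2, -2]
172 [2, 11, 129, 140, 144, 140, 134, 137, 133, 14, 12, 12, 27, 16, 16, 18, 18, 14, 15, 12, 8, 15, 2, 0, 2]
174 [0, 9, 131, 137, 129, 135, 129, 129, 125, 17, 16, 12, 18, 16, 17, 14, 11, 13, 23, 19, 12, 16, 5, 0, 6]
176 [6, 9, 127, 126, 126, 109, 127, 126, 122, 12, 13, 14, 11, 13, 16, 15, 13, 21, 14, 11, 1
[... 1647 characters left out ...]
 11, 73, 110, 115, 114, 109, 106, 107, 74, 64, 74, 90, 89, 96, 89, 96, 84, 80, 80, 111, 89, 6, -3, 2]
210 [-2, 10, 72, 104, 101, 100, 97, 88, 91, 91, 93, 80, 79, 89, 80, 82, 78, 76, 18, 12, 111, 89, 13, 6, 0]
212 [-2, 13, 92, 94, 20, 16, 14, 13, 18, 14, 15, 17, 17, 13, 14, 17, 18, 13, 14, 12, 81, 13, 12, 0, -2]
214 [8, 13, 17, 11, 18, 14, 12, 13, 10, 20, 13, 13, 14, 9, 12, 17, 15, 7, 17, 17, 9, 16, 9, -1, 0]
216 [-4, 22, 19, 13, 15, 13, 19, 13, 14, 17, 9, 12, 13, 14, 19, 19, 9, 13, 10, 15, 87, 3, -1, -3, 0]
218 [3, 13, 13, 15, 13, 21, 17, 10, 16, 13, 13, 13, 14, 8, 13, -1, -4, 3, 0, 0, -2, -3, 3, 1, 0]
220 [2, 13, 19, 15, 13, 16, 11, 12, 2, 5, 5, 0, -1, -6, 5, 0, 3, 0, 1, 6, 3, -2, 0, 0, -3]
```

View pics/crop1.png

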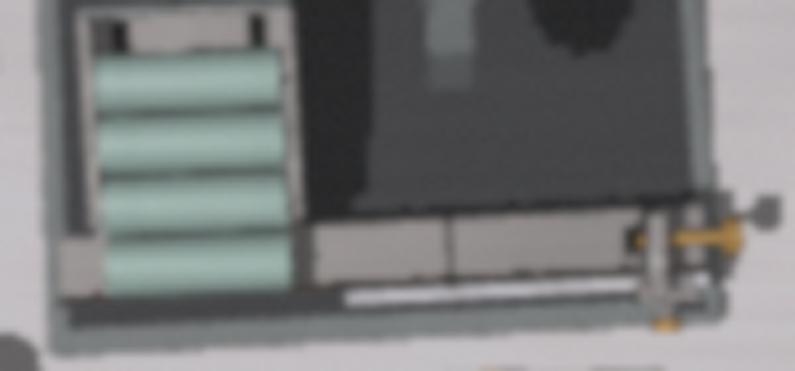

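View pics/crop2.png

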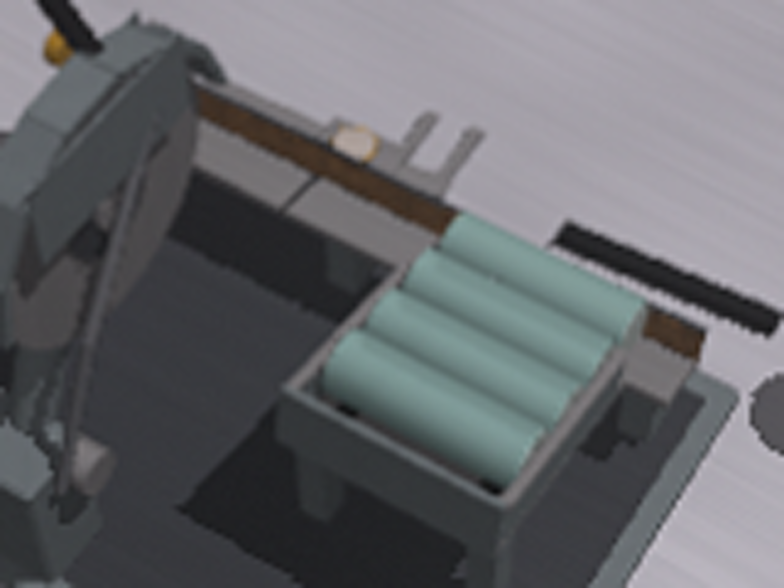

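```bash
cat > fit.py <<'E'
from h import *
from scipy.optimize import minimize
import sys
S=8
def mask(cam,im,roi):
    x0,y0,x1,y1=roi
    f=im[y0:y1,x0:x1].astype(np.float32)
    f=cv2.resize(f,None,fx=S,fy=S,interpolation=cv2.INTER_CUBIC)
    g=f[:,:,1]-f[:,:,0]   # G-R
    return g
def cyl(c,ax,side,L=.12,r=.02):
    a=np.linspace(0,2*np.pi,40);z=np.array([0,0,1.])
    ring=r*(np.cos(a)[:,None]*side+np.sin(a)[:,None]*z)
    return np.r_[c-ax*L/2+ring,c+ax*L/2+ring]
CS=[(0,0,.095),(0,.03971,.10344),(0,.07943,.11188),(0,.11914,.12032)]
def frame(p):
    c,s=np.cos(p[2]),np.sin(p[2]);return np.array([c,s,0]),np.array([-s,c,0])
def w(p,q):
    ax,ay=frame(p);q=np.array(q,float).reshape(-1,3);return np.array([p[0],p[1],0])+q[:,:1]*ax+q[:,1:2]*ay+q[:,2:]*np.array([0,0,1.])
def render(cam,p,roi,shape,blanks=CS):
    m=np.zeros(shape,np.uint8);ax,ay=frame(p)
    for c in blanks:
        uv=proj(cam,cyl(w(p,c)[0],ax,ay));uv=((uv-[roi[0],roi[1]]+.5)*S-.5).astype(np.float32)
        cv2.fillConvexPoly(m,cv2.convexHull(np.round(uv*16).astype(np.int32)),1,shift=4)
    return m
E
python3 - <<'E'
from fit import *
rois={"top":(250,158,302,216),"scene":(300,215,380,285)}
M={}
for c,r in rois.items():
    im=cv2.imread(f"pics/{c}0.png")[:,:,::-1];g=mask(c,im,r)
    m=(g>12).astype(np.uint8);n,l,st,_=cv2.connectedComponentsWithStats(m);print(c,g.max(),np.percentile(g,[50,80]))
    m=np.isin(l,[i for i in range(1,n) if st[i,4]>3000]).astype(np.uint8)
    M[c]=cv2.morphologyEx(m,cv2.MORPH_CLOSE,np.ones((29,29)))
def cost(p,cams):
    t=0
    for c in cams:
        R=render(c,p,rois[c],M[c].shape);t+=(R!=M[c]).sum()/M[c].sum()
    return t
for cams in(["top"],["scene"],["top","scene"]):
    b=min((minimize(cost,[.502,.15,y],args=(cams,),method="Nelder-Mead",options=dict(initial_simplex=[[.502,.15,y],[.51,.15,y],[.502,.158,y],[.502,.15,y+.05]],xatol=1e-5,fatol=1e-5)) for y in(-1.6,-1.53,-1.5)),key=lambda o:o.fun)
    print(cams,b.x,b.fun)
p=b.x;np.save("p.npy",p)
im=cv2.imread("pics/top0.png")
# depth check
d=np.load("P.npy")
K=6
def up(c):
    i=cv2.imread(f"pics/{c}0.png");r=(235,150,395,225) if c=="top" else (240,180,400,300)
    k=5 if c=="top" else 4
    o=cv2.resize(i[r[1]:r[3],r[0]:r[2]],None,fx=k,fy=k,interpolation=cv2.INTER_CUBIC)
    f=lambda uv:[tuple(int(v) for v in (q-[r[0],r[1]]+.5)*k) for q in uv]
    ax,ay=frame(p)
    for cc in CS: cv2.polylines(o,[cv2.convexHull(np.array(f(proj(c,cyl(w(p,cc)[0],ax,ay)))))],True,(0,0,255),1)
    for a,b_ in[((-.095,-.02,.094),(.335,-.02,.094)),((.063,.026,.111),(.063,.16,.14)),((-.063,.026,.111),(-.063,.16,.14))]:
        q=f(proj(c,w(p,[a,b_])));cv2.line(o,q[0],q[1],(0,255,255),1)
    return o
a,b_=up("top"),up("scene");h=np.zeros((max(0,0)+375+0,800,3),np.uint8)
cv2.imwrite("pics/ov.png",a)
for c in("top",):
    for n in("length_stop","stop_screw","guide_end"):
        pass
E
```

```text
top 22.984955 [11.50650024 19.39035645]
scene 29.9888 [ 2.51552773 23.57884827]
['top'] [ 0.50843876  0.14935897 -1.5019374 ] 0.08911553424037215
['scene'] [ 0.5047817   0.14080651 -1.46545141] 0.11082437727179745Traceback (most recent call last):
  File "<stdin>", line 15, in <module>
  File "<stdin>", line 15, in <genexpr>
    res = _minimize_neldermead(fun, x0, args, callback, bounds=bounds,
                               **options)
    fxr = func(xr)
    fx = function(np.copy(x), *(wrapper_args + args))
  File "<stdin>", line 12, in cost
  File "fit.py", line 23, in render
    uv=proj(cam,cyl(w(p,c)[0],ax,ay));uv=((uv-[roi[0],roi[1]]+.5)*S-.5).astype(np.float32)
  File "h.py", line 12, in proj
    c=get_calibration(cam);K=np.array(c["camera_matrix"],float);D=np.array(c["D"],float);T=np.array(c["world_from_camera"],float)
ValueError: time passes only in moves, steps and waits
```

```bash
python3 - <<'E'
s=open("h.py").read().replace("def ray","_g=get_calibration;_c={}\ndef get_calibration(n):\n    if n not in _c:_c[n]=_g(n)\n    return _c[n]\ndef ray",1);open("h.py","w").write(s)
E
cat > a.py <<'E'
from fit import *
rois={"top":(250,158,302,216),"scene":(300,215,380,285)}
M={};V={}
for c,r in rois.items():
    im=cv2.imread(f"pics/{c}0.png")[:,:,::-1];g=mask(c,im,r)
    m=((g>11)).astype(np.uint8)
    f=cv2.resize(im[r[1]:r[3],r[0]:r[2]].astype(np.float32),None,fx=S,fy=S,interpolation=cv2.INTER_CUBIC)
    m&=(f[:,:,1]>90).astype(np.uint8)
    n,l,st,_=cv2.connectedComponentsWithStats(m)
    m=np.isin(l,[i for i in range(1,n) if st[i,4]>3000]).astype(np.uint8)
    M[c]=cv2.morphologyEx(m,cv2.MORPH_CLOSE,np.ones((29,29)));V[c]=f
def cost(p,cams):
    t=0
    for c in cams:
        R=render(c,p,rois[c],M[c].shape);t+=(R!=M[c]).sum()/M[c].sum()
    return t
for cams in(["top"],["scene"],["top","scene"]):
    b=min((minimize(cost,[.502,.15,y],args=(cams,),method="Nelder-Mead",options=dict(initial_simplex=[[.502,.15,y],[.51,.15,y],[.502,.158,y],[.502,.15,y+.05]],xatol=1e-5,fatol=1e-5)) for y in(-1.6,-1.53,-1.5)),key=lambda o:o.fun)
    print(cams,b.x,b.fun)
    if cams==["top"]: p=b.x
np.save("p.npy",p)
out=[]
for c in rois:
    o=V[c][:,:,::-1].copy();k=cv2.findContours(M[c],0,1)[0];cv2.drawContours(o,k,-1,(255,0,0),1)
    R=sum(render(c,p,rois[c],M[c].shape,[x]) for x in CS)
    for x in CS:
        k=cv2.findContours(render(c,p,rois[c],M[c].shape,[x]),0,1)[0];cv2.drawContours(o,k,-1,(0,0,255),1)
    out.append(cv2.resize(o,(390,435) if c=="top" else (410,359)))
h=np.zeros((435,800,3));h[:,:390]=out[0];h[:359,390:]=out[1];cv2.imwrite("pics/ov.png",h)
E
python3 a.py
```

```text
['top'] [ 0.50711262  0.14855064 -1.50347142] 0.07503733579868131
['scene'] [ 0.50095156  0.14030738 -1.4757763 ] 0.1380065007173485
['top', 'scene'] [ 0.50516921  0.14751734 -1.51515752] 0.24037595743752124[ WARN:0@0.852] global loadsave.cpp:1063 imwrite_ Unsupported depth image for selected encoder is fallbacked to CV_8U.
```

View pics/ov.png

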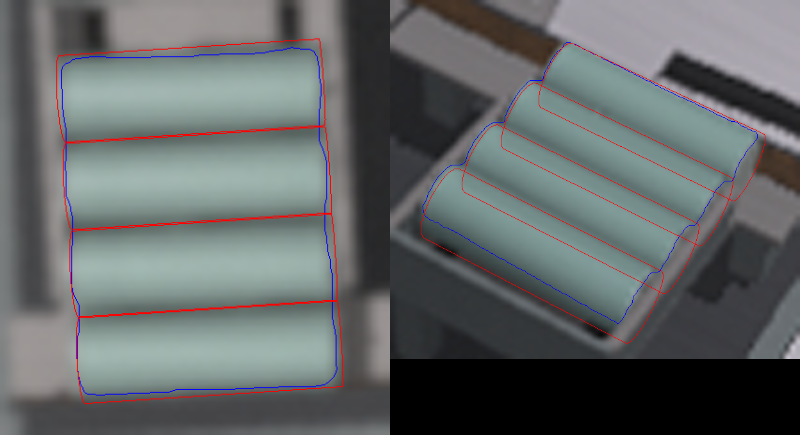

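```bash
python3 - <<'E'
from fit import *
from scipy.spatial.transform import Rotation as R
o=telemetry.get_obs();p=np.load("p.npy");ax,ay=frame(p)
T=R.from_rotvec(o["ee_rot"]).as_matrix();print(o["time"],o["tcp_pos"],"tool x,y",T[:,0],T[:,1])
yaw=lambda v:np.degrees(np.arctan2(v[1],v[0]))
print("tool x yaw",yaw(T[:,0]),"saw y yaw",yaw(ay))
g=w(p,(-.085,.003,.20))[0];print("target",g, "delta",g-o["tcp_pos"])
for s in(1,-1):
    X=s*ay;Y=np.cross([0,0,-1],X);d=g-o["tcp_pos"];print("new tool x",s,"spin needed(about tool z, deg)",-(((yaw(X)-yaw(T[:,0]))+180)%360-180),"tool shift",d@X,d@Y,"saw x in tool",ax@X,ax@Y)
inv=lambda q:np.array([(q-w(p,(0,0,0))[0])@ax,(q-w(p,(0,0,0))[0])@ay,q[2]])
for n,px,z in[("nose tip",(357.9,199.9),.105),("plate near edge",(240+641/5.3,155+262/5.3),.117),("plate far edge",(240+668/5.3,155+262/5.3),.117),("knob",(240+765/5.3,155+210/5.3),.1)]:
    print(n,inv(atz("top",[px],z)[0]))
P=np.load("P.npy")
for r in(160,170,172,180,195): pass
q=(P-w(p,(0,0,0))[0]);sx=q@ax;sy=q@ay
for lo in np.arange(.25,.36,.006):
    m=(sx>lo)&(sx<lo+.006)&(sy>-.025)&(sy<.025);print(round(lo,3),m.sum(),np.round(np.sort(P[m][:,2])[[0,len(P[m])//2,-1]]*1000) if m.any() else "")
E
```

```text
1.4 [ 0.2130074  -0.47985113  0.23127753] tool x,y [9.13993312e-01 4.05729252e-01 7.05437140e-06] [ 4.05729252e-01 -9.13993312e-01 -2.61130021e-05]
tool x yaw 23.93683388249795 saw y yaw 3.8574328890457084
target [0.50438753 0.23355989 0.2       ] delta [ 0.29138013  0.71341103 -0.03127753]
new tool x 1 spin needed(about tool z, deg) 20.079400993452253 tool shift 0.33871407382413654 -0.6921924970649843 saw x in tool 6.887621762033961e-18 0.9999999999999999
new tool x -1 spin needed(about tool z, deg) -159.92059900654772 tool shift -0.33871407382413654 0.6921924970649843 saw x in tool -6.887621762033961e-18 -0.9999999999999999
nose tip [ 0.27981623 -0.00355413  0.105     ]
plate near edge [ 0.28766834 -0.02132858  0.117     ]
plate far edge [ 0.30515778 -0.02248061  0.117     ]
knob [0.37396642 0.00948183 0.1       ]
0.25 22 [70. 78. 83.]
0.256 18 [68. 77. 83.]
0.262 20 [67. 76. 86.]
0.268 24 [65. 76. 86.]
0.274 18 [69. 78. 94.]
0.28 25 [ 70.  82. 107.]
0.286 18 [ 68.  83. 104.]
0.292 34 [ 68. 108. 127.]
0.298 21 [112. 119. 126.]
0.304 4 [ 79. 100. 118.]
0.31 19 [ 68.  77. 100.]
0.316 20 [ 70.  78. 107.]
0.322 21 [ 69.  79. 102.]
0.328 23 [ 70.  77. 105.]
0.334 4 [ 82. 102. 103.]
0.34 13 [ 13.  95. 109.]
0.346 33 [  7.  18. 113.]
0.352 23 [ -1.  15. 111.]
0.358 8 [-6. -1.  5.]
```

```bash
python3 -m creep '[{"grip":1,"translation":[0,0,0],"spin":6.69},{"grip":1,"translation":[0,0,0],"spin":6.69},{"grip":1,"translation":[0,0,0],"spin":6.7},{"grip":1,"translation":[0.017,-0.0345,0.0015],"spin":0},{"grip":1,"translation":[0.017,-0.0345,0.0015],"spin":0},{"grip":1,"translation":[0.017,-0.0345,0.0015],"spin":0},{"grip":1,"translation":[0.017,-0.0345,0.0015],"spin":0},{"grip":1,"translation":[0.017,-0.0345,0.0015],"spin":0},{"grip":1,"translation":[0.017,-0.0345,0.0015],"spin":0},{"grip":1,"translation":[0.017,-0.0345,0.0015],"spin":0}]' 40
python3 -m creep '[{"grip":1,"translation":[0.017,-0.0345,0.0015],"spin":0},{"grip":1,"translation":[0.017,-0.0345,0.0015],"spin":0},{"grip":1,"translation":[0.017,-0.0345,0.0015],"spin":0},{"grip":1,"translation":[0.017,-0.0345,0.0015],"spin":0},{"grip":1,"translation":[0.017,-0.0345,0.0015],"spin":0},{"grip":1,"translation":[0.017,-0.0345,0.0015],"spin":0},{"grip":1,"translation":[0.017,-0.0345,0.0015],"spin":0},{"grip":1,"translation":[0.017,-0.0345,0.0015],"spin":0},{"grip":1,"translation":[0.017,-0.0345,0.0015],"spin":0},{"grip":1,"translation":[0.017,-0.0345,0.0015],"spin":0}]'
cat > st.py <<'E'
from fit import *
from scipy.spatial.transform import Rotation as R
o=telemetry.get_obs();p=np.load("p.npy");ax,ay=frame(p);T=R.from_rotvec(o["ee_rot"]).as_matrix()
q=o["tcp_pos"]-w(p,(0,0,0))[0];f=o["wrist_force"]
print("t",o["time"],"saw mm",np.round([q@ax*1e3,q@ay*1e3,q[2]*1e3],2),"F saw",np.round([f@ax,f@ay,f[2]],2),"grip",round(o["grip_width"],4),"yaw err",np.degrees(np.arcsin(np.cross(ay,T[:,0])[2])).round(2),"down",T[:,2].round(3))
E
python3 st.py
```

```text
time: 2.4
tcp_pos: [0.3159, -0.2295, 0.2209]
ee_rot: [3.139, 0.105, 0.001]
wrist_force: [0.4, -0.5, 1.1]
grip_width: 0.0003
time: 3.4
tcp_pos: [0.4658, 0.0766, 0.2071]
ee_rot: [-3.091, -0.208, 0.005]
wrist_force: [0.0, -0.5, 0.1]
grip_width: 0.0
t 3.4 saw mm [ 69.03 -46.03 207.12] F saw [ 0.54 -0.03  0.07] grip 0.0 yaw err 3.84 down [-0.006  0.043 -0.999]
```

```bash
python3 -m creep '[{"grip":1,"translation":[0.016,-0.035,0],"spin":0},{"grip":1,"translation":[0.016,-0.035,0],"spin":0},{"grip":1,"translation":[0.015,-0.03,0],"spin":0},{"grip":1,"translation":[0,0,0],"spin":0},{"grip":1,"translation":[0,0,0],"spin":0},{"grip":1,"translation":[0,0,0],"spin":0},{"grip":1,"translation":[0,0,0],"spin":0},{"grip":1,"translation":[0,0,0],"spin":0},{"grip":1,"translation":[0,0,0],"spin":0},{"grip":1,"translation":[0,0,0],"spin":0}]'
python3 st.py
```

```text
time: 4.4
tcp_pos: [0.5049, 0.1316, 0.213]
ee_rot: [-3.041, -0.31, 0.015]
wrist_force: [-0.1, 0.5, -0.1]
grip_width: -0.0
t 4.4 saw mm [ 16.75  -3.32 213.01] F saw [-0.54 -0.06 -0.12] grip -0.0 yaw err 7.79 down [-0.018  0.084 -0.996]
```

```bash
python3 - <<'E'
from h import *
o=telemetry.get_obs();print(o["joints"].round(3),o["qvel"].round(3),o["tcp_pos"],o["ee_rot"])
E
```

```text
[ 0.202  0.263 -0.185  1.123  0.086  3.141] [ 0.001  0.002  0.002 -0.    -0.001 -0.001] [0.50492742 0.13161697 0.21301338] [-3.04059107 -0.31018152  0.01463964]
```

```bash
python3 -m creep '[{"grip":1,"translation":[0,0,0],"spin":-8.5},{"grip":1,"translation":[0,0,0],"spin":-8.5},{"grip":1,"translation":[0,0,0],"spin":-8.5},{"grip":1,"translation":[0,0,0],"spin":-8.5},{"grip":1,"translation":[0,0,0],"spin":-8.5},{"grip":1,"translation":[0,0,0],"spin":-8.5},{"grip":1,"translation":[0,0,0],"spin":-8.5},{"grip":1,"translation":[0,0,0],"spin":-8.5},{"grip":1,"translation":[0,0,0],"spin":-8.5},{"grip":1,"translation":[0,0,0],"spin":0}]'
cat >> st.py <<'E'
A=np.c_[ax,ay,[0,0,1]]
print("tool axes in saw frame (cols x,y,z)\n",(A.T@T).round(3),"\nj",o["joints"].round(3))
E
python3 st.py
```

```text
time: 5.4
tcp_pos: [0.5051, 0.1318, 0.2129]
ee_rot: [-2.204, -2.134, -0.069]
wrist_force: [-0.0, -1.0, 0.1]
grip_width: 0.0002
t 5.4 saw mm [ 16.57  -3.17 212.95] F saw [ 0.96 -0.08  0.07] grip 0.0002 yaw err 82.53 down [-0.018  0.084 -0.996]
tool axes in saw frame (cols x,y,z)
 [[-0.992  0.099 -0.085]
 [ 0.1    0.995 -0.013]
 [ 0.083 -0.021 -0.996]] 
j [ 0.203  0.263 -0.185  1.123  0.086  1.806]
```

```bash
R='x'; python3 -m creep '[{"grip":1,"translation":[0,0,0],"spin":-8.59},{"grip":1,"translation":[0,0,0],"spin":-8.59},{"grip":1,"translation":[0,0,0],"spin":-8.59},{"grip":1,"translation":[0,0,0],"spin":-8.59},{"grip":1,"translation":[0,0,0],"spin":-8.59},{"grip":1,"translation":[0,0,0],"spin":-8.59},{"grip":1,"translation":[0,0,0],"spin":-8.59},{"grip":1,"translation":[0,0,0],"spin":-8.59},{"grip":1,"translation":[0,0,0],"spin":-8.59},{"grip":1,"translation":[0,0,0],"spin":-8.59}]' && python3 -m creep '[{"grip":1,"translation":[0,0,0],"spin":-8.59},{"grip":1,"translation":[0,0,0],"spin":-8.59},{"grip":1,"translation":[0,0,0],"spin":-8.59},{"grip":1,"translation":[0,0,0],"spin":-8.59},{"grip":1,"translation":[0,0,0],"spin":-8.59},{"grip":1,"translation":[0,0,0],"spin":-8.59},{"grip":1,"translation":[0,0,0],"spin":-8.59},{"grip":1,"translation":[0,0,0],"spin":-8.59},{"grip":1,"translation":[0,0,0],"spin":-8.59},{"grip":1,"translation":[0,0,0],"spin":-8.59}]' && python3 -m creep '[{"grip":1,"translation":[0,0,0],"spin":-8.59},{"grip":1,"translation":[0,0,0],"spin":-8.59},{"grip":1,"translation":[0,0,0],"spin":-8.59},{"grip":1,"translation":[0,0,0],"spin":-8.59},{"grip":1,"translation":[0,0,0],"spin":-8.59},{"grip":1,"translation":[0,0,0],"spin":-8.59},{"grip":1,"translation":[0,0,0],"spin":-8.59},{"grip":1,"translation":[0,0,0],"spin":-8.59},{"grip":1,"translation":[0,0,0],"spin":-8.59},{"grip":1,"translation":[0,0,0],"spin":-8.59}]' && python3 -m creep '[{"grip":1,"translation":[0,0,0],"spin":-8.59},{"grip":1,"translation":[0,0,0],"spin":-8.59},{"grip":1,"translation":[0,0,0],"spin":-8.59},{"grip":1,"translation":[0,0,0],"spin":-8},{"grip":1,"translation":[0,0.01,0],"spin":-4},{"grip":1,"translation":[0,0.01,0],"spin":-4},{"grip":1,"translation":[0,0.01,0],"spin":-4},{"grip":1,"translation":[0,0,0],"spin":0},{"grip":1,"translation":[0,0,0],"spin":0},{"grip":1,"translation":[0,0,0],"spin":0}]'; python3 st.py
```

```text
time: 6.4
tcp_pos: [0.5051, 0.1318, 0.213]
ee_rot: [-0.157, -3.113, -0.129]
wrist_force: [0.2, 0.0, -0.8]
grip_width: -0.0002
time: 7.4
tcp_pos: [0.5051, 0.1318, 0.213]
ee_rot: [-1.995, 2.372, 0.118]
wrist_force: [-1.0, 0.1, 0.9]
grip_width: 0.0004
time: 8.4
tcp_pos: [0.5051, 0.1318, 0.213]
ee_rot: [-3.038, 0.373, 0.043]
wrist_force: [-0.0, -0.9, -0.4]
grip_width: -0.0002
time: 9.4
tcp_pos: [0.4805, 0.2012, 0.2119]
ee_rot: [3.078, 0.62, 0.027]
wrist_force: [0.8, -0.4, -0.4]
grip_width: 0.0001
t 9.4 saw mm [-54.36 -23.02 211.85] F saw [ 0.46  0.72 -0.39] grip 0.0001 yaw err 18.91 down [ 0.017  0.002 -1.   ]
tool axes in saw frame (cols x,y,z)
 [[-0.324  0.946 -0.001]
 [ 0.946  0.324  0.017]
 [ 0.017  0.005 -1.   ]] 
j [ 0.4    0.25  -0.204  1.1   -0.005 -3.139]
```

```bash
python3 -m creep '[{"grip":1,"translation":[0,0,0],"spin":8.38},{"grip":1,"translation":[0,0,0],"spin":8.38},{"grip":1,"translation":[0,0,0],"spin":8.38},{"grip":1,"translation":[0,0,0],"spin":8.38},{"grip":1,"translation":[0,0,0],"spin":8.38},{"grip":1,"translation":[0,0,0],"spin":8.38},{"grip":1,"translation":[0,0,0],"spin":8.38},{"grip":1,"translation":[0,0,0],"spin":8.38},{"grip":1,"translation":[0,0,0],"spin":8.38},{"grip":1,"translation":[0,0,0],"spin":8.38}]' && python3 -m creep '[{"grip":1,"translation":[0,0,0],"spin":8.38},{"grip":1,"translation":[0,0,0],"spin":8.38},{"grip":1,"translation":[0,0,0],"spin":8.38},{"grip":1,"translation":[-0.016,-0.013,0],"spin":0},{"grip":1,"translation":[-0.015,-0.013,0],"spin":0},{"grip":1,"translation":[0,0,0.03],"spin":0},{"grip":1,"translation":[0,0,0.04],"spin":0},{"grip":1,"translation":[0,0,0],"spin":0},{"grip":1,"translation":[0,0,0],"spin":0},{"grip":1,"translation":[0,0,0],"spin":0}]'; python3 st.py; python3 - <<'E'
from h import *
im,d=capture("top");cv2.imwrite("pics/t2.png",cv2.resize(im[150:225,235:385,::-1],None,fx=5.3,fy=5.3,interpolation=cv2.INTER_CUBIC))
E
```

```text
time: 10.4
tcp_pos: [0.4806, 0.2009, 0.2118]
ee_rot: [-2.692, 1.599, -0.021]
wrist_force: [-1.1, 0.0, 0.0]
grip_width: -0.0001
time: 11.4
tcp_pos: [0.5067, 0.2348, 0.1443]
ee_rot: [-2.284, 2.134, -0.019]
wrist_force: [0.1, 0.7, 1.4]
grip_width: 0.0001
t 11.4 saw mm [-86.08   5.37 144.25] F saw [-0.74  0.13  1.43] grip 0.0001 yaw err -89.87 down [ 0.02   0.004 -1.   ]
tool axes in saw frame (cols x,y,z)
 [[ 1.     0.    -0.002]
 [ 0.001 -1.     0.02 ]
 [-0.002 -0.02  -1.   ]] 
j [ 0.437  0.353 -0.239  0.959 -0.005 -1.202]
```

View pics/t2.png

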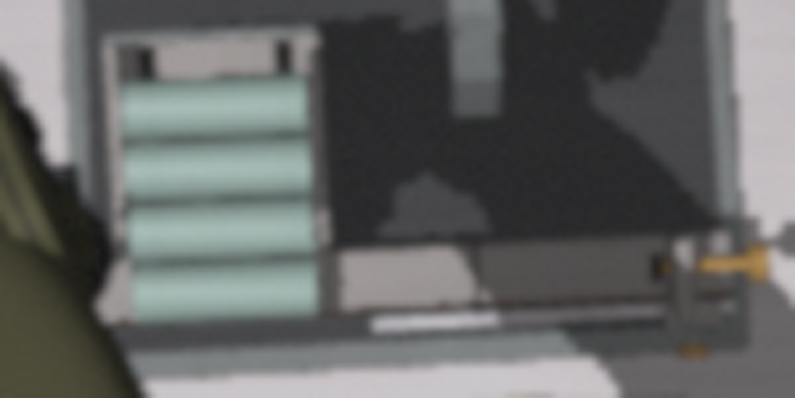

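```bash
python3 -m creep '[{"grip":1,"translation":[0,0.002,0.02],"spin":0},{"grip":1,"translation":[0,0.002,0.02],"spin":0},{"grip":1,"translation":[0,0,0.017],"spin":0},{"grip":1,"translation":[0,0,0],"spin":0},{"grip":1,"translation":[0.002,0,0],"spin":0},{"grip":1,"translation":[0.002,0,0],"spin":0},{"grip":1,"translation":[0.002,0,0],"spin":0},{"grip":1,"translation":[0.002,0,0],"spin":0},{"grip":1,"translation":[0,0,0],"spin":0},{"grip":1,"translation":[0,0,0],"spin":0}]'; python3 st.py|head -1
```

```text
time: 12.45
tcp_pos: [0.5029, 0.2264, 0.0854]
ee_rot: [-2.287, 2.134, -0.017]
wrist_force: [-0.5, -0.0, -0.3]
grip_width: 0.0004
t 12.45 saw mm [-78.     1.    85.44] F saw [-0.   -0.54 -0.29] grip 0.0004 yaw err -89.89 down [ 0.017  0.002 -1.   ]
```

```bash
python3 -m creep '[{"grip":1,"translation":[0.002,0,0],"spin":0},{"grip":1,"translation":[0.002,0,0],"spin":0},{"grip":1,"translation":[0.003,0,0],"spin":0},{"grip":1,"translation":[0.003,0,0],"spin":0},{"grip":1,"translation":[0.003,0,0],"spin":0},{"grip":1,"translation":[0.003,0,0],"spin":0},{"grip":1,"translation":[0.004,0,0],"spin":0},{"grip":1,"translation":[0.004,0,0],"spin":0},{"grip":1,"translation":[0.004,0,0],"spin":0},{"grip":1,"translation":[0.004,0,0],"spin":0}]'; python3 st.py|head -1
```

```text
time: 13.45
tcp_pos: [0.5046, 0.1949, 0.0852]
ee_rot: [-2.287, 2.134, -0.015]
wrist_force: [-1.3, 5.1, -0.2]
grip_width: -0.0002
t 13.45 saw mm [-46.42   0.57  85.2 ] F saw [-5.2  -0.92 -0.16] grip -0.0002 yaw err -89.81 down [ 0.016  0.004 -1.   ]
```

Contact made, with 5 N of drag and the blank sliding. Continuing the push.

```bash
python3 -m creep '[{"grip":1,"translation":[0.006,0,0],"spin":0},{"grip":1,"translation":[0.006,0,0],"spin":0},{"grip":1,"translation":[0.006,0,0],"spin":0},{"grip":1,"translation":[0.006,0,0],"spin":0},{"grip":1,"translation":[0.006,0,0],"spin":0},{"grip":1,"translation":[0.006,0,0],"spin":0},{"grip":1,"translation":[0.006,0,0],"spin":0},{"grip":1,"translation":[0.006,0,0],"spin":0},{"grip":1,"translation":[0.006,0,0],"spin":0},{"grip":1,"translation":[0.006,0,0],"spin":0}]'; python3 st.py|head -1;  python3 -m creep '[{"grip":1,"translation":[0.006,0,0],"spin":0},{"grip":1,"translation":[0.006,0,0],"spin":0},{"grip":1,"translation":[0.006,0,0],"spin":0},{"grip":1,"translation":[0.006,0,0],"spin":0},{"grip":1,"translation":[0.006,0,0],"spin":0},{"grip":1,"translation":[0.006,0,0],"spin":0},{"grip":1,"translation":[0.006,0,0],"spin":0},{"grip":1,"translation":[0.006,0,0],"spin":0},{"grip":1,"translation":[0.006,0,0],"spin":0},{"grip":1,"translation":[0.006,0,0],"spin":0}]'; python3 st.py|head -1
python3 - <<'E'
from h import *
im,d=capture("scene");cv2.imwrite("pics/s3.png",cv2.resize(im[160:310,220:410,::-1],None,fx=4,fy=4,interpolation=cv2.INTER_CUBIC))
E
```

```text
time: 14.45
tcp_pos: [0.5088, 0.1341, 0.0851]
ee_rot: [-2.287, 2.135, -0.017]
wrist_force: [-1.9, 2.5, 0.4]
grip_width: -0.0005
t 14.45 saw mm [14.51  0.74 85.05] F saw [-2.66 -1.72  0.37] grip -0.0005 yaw err -89.9 down [ 0.017  0.002 -1.   ]
time: 15.45
tcp_pos: [0.5136, 0.0743, 0.0852]
ee_rot: [-2.287, 2.134, -0.018]
wrist_force: [-0.4, 2.0, 0.8]
grip_width: -0.0002
t 15.45 saw mm [74.54  1.51 85.23] F saw [-1.99 -0.29  0.85] grip -0.0002 yaw err -89.9 down [ 0.018  0.002 -1.   ]
```

View pics/s3.png

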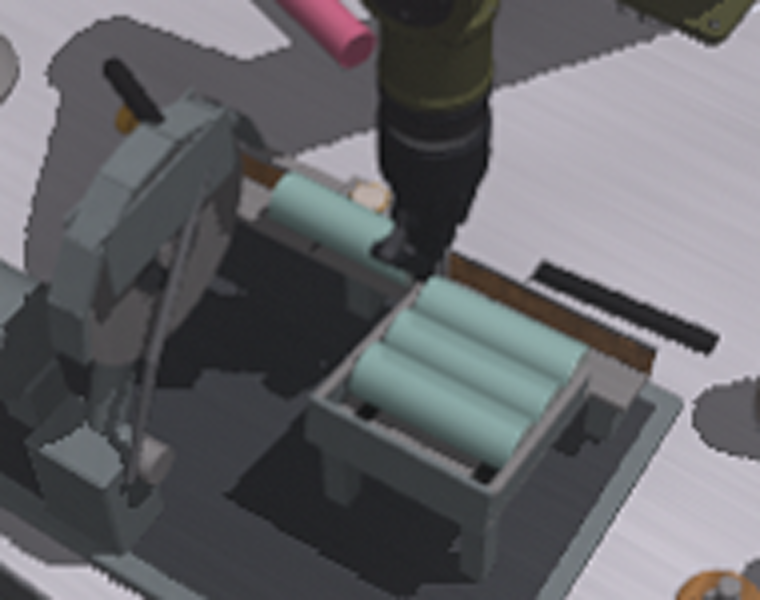

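```bash
python3 -m creep '[{"grip":1,"translation":[0.006,0,0],"spin":0},{"grip":1,"translation":[0.006,0,0],"spin":0},{"grip":1,"translation":[0.006,0,0],"spin":0},{"grip":1,"translation":[0.006,0,0],"spin":0},{"grip":1,"translation":[0.006,0,0],"spin":0},{"grip":1,"translation":[0.006,0,0],"spin":0},{"grip":1,"translation":[0.006,0,0],"spin":0},{"grip":1,"translation":[0.004,0,0],"spin":0},{"grip":1,"translation":[0.002,0,0],"spin":0},{"grip":1,"translation":[0,0,0],"spin":0}]'; python3 st.py|head -1
python3 - <<'E'
from h import *
im,d=capture("top");cv2.imwrite("pics/t3.png",cv2.resize(im[180:220,300:390,::-1],None,fx=8.8,fy=8.8,interpolation=cv2.INTER_CUBIC))
E
```

```text
time: 16.5
tcp_pos: [0.5166, 0.0263, 0.0849]
ee_rot: [-2.287, 2.136, -0.018]
wrist_force: [-0.2, 0.8, 0.8]
grip_width: 0.0
t 16.5 saw mm [122.61   1.2   84.91] F saw [-0.77 -0.13  0.83] grip 0.0 yaw err -89.94 down [ 0.017  0.001 -1.   ]
```

View pics/t3.png

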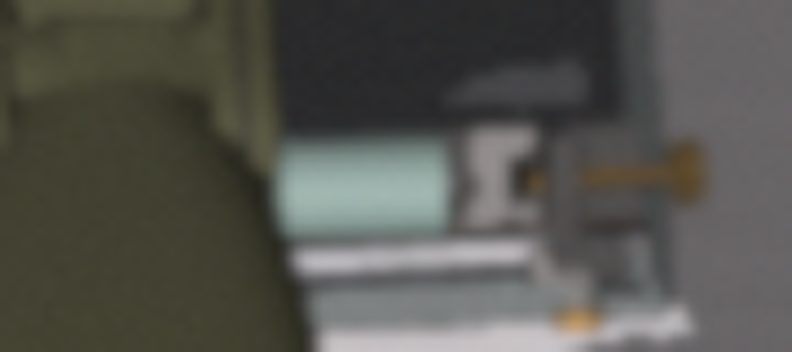

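```bash
python3 -m creep '[{"grip":1,"translation":[0.003,0,0],"spin":0},{"grip":1,"translation":[0.003,0,0],"spin":0},{"grip":1,"translation":[0.003,0,0],"spin":0},{"grip":1,"translation":[0.003,0,0],"spin":0},{"grip":1,"translation":[0.002,0,0],"spin":0},{"grip":1,"translation":[0.001,0,0],"spin":0},{"grip":1,"translation":[0.0005,0,0],"spin":0},{"grip":1,"translation":[0.0005,0,0],"spin":0},{"grip":1,"translation":[0,0,0],"spin":0},{"grip":1,"translation":[0,0,0],"spin":0}]'; python3 st.py|head -1
python3 -m creep '[{"grip":1,"translation":[0.0002,0,0],"spin":0},{"grip":1,"translation":[0.0002,0,0],"spin":0},{"grip":1,"translation":[0.0002,0,0],"spin":0},{"grip":1,"translation":[0.0002,0,0],"spin":0},{"grip":1,"translation":[0.0002,0,0],"spin":0},{"grip":1,"translation":[0.0002,0,0],"spin":0},{"grip":1,"translation":[0,0,0],"spin":0},{"grip":1,"translation":[0,0,0],"spin":0},{"grip":1,"translation":[0,0,0],"spin":0},{"grip":1,"translation":[0,0,0],"spin":0}]'; python3 st.py|head -1
```

```text
time: 17.55
tcp_pos: [0.5176, 0.0109, 0.0849]
ee_rot: [-2.287, 2.135, -0.017]
wrist_force: [-0.9, 1.7, -0.3]
grip_width: 0.0002
t 17.55 saw mm [138.06   1.21  84.95] F saw [-1.75 -0.73 -0.33] grip 0.0002 yaw err -89.9 down [ 0.017  0.002 -1.   ]
time: 18.55
tcp_pos: [0.5177, 0.0097, 0.085]
ee_rot: [-2.287, 2.135, -0.017]
wrist_force: [-0.2, 1.0, -1.1]
grip_width: 0.0001
t 18.55 saw mm [139.21   1.25  85.  ] F saw [-1.05 -0.09 -1.13] grip 0.0001 yaw err -89.9 down [ 0.017  0.002 -1.   ]
```

```bash
python3 -m creep '[{"grip":1,"translation":[0.00015,0,0],"spin":0},{"grip":1,"translation":[0.00015,0,0],"spin":0},{"grip":1,"translation":[0.00015,0,0],"spin":0},{"grip":1,"translation":[0.00015,0,0],"spin":0},{"grip":1,"translation":[0.00015,0,0],"spin":0},{"grip":1,"translation":[0.00015,0,0],"spin":0},{"grip":1,"translation":[0.00015,0,0],"spin":0},{"grip":1,"translation":[0.00015,0,0],"spin":0},{"grip":1,"translation":[0.00015,0,0],"spin":0},{"grip":1,"translation":[0.00015,0,0],"spin":0}]'; python3 st.py|head -1
```

```text
time: 19.55
tcp_pos: [0.5178, 0.0083, 0.085]
ee_rot: [-2.287, 2.135, -0.017]
wrist_force: [-0.3, 1.0, -1.2]
grip_width: -0.0005
t 19.55 saw mm [140.66   1.26  85.  ] F saw [-1.06 -0.22 -1.23] grip -0.0005 yaw err -89.89 down [ 0.017  0.002 -1.   ]
```

```bash
python3 - <<'E'
from h import *
im,d=capture("top");a=im[195:206,330:372].astype(int).sum(2)//3
for i in range(0,11,1): print(195+i,a[i].tolist())
E
```

```text
195 [46, 48, 54, 65, 68, 71, 79, 82, 74, 67, 71, 76, 76, 75, 78, 78, 80, 81, 81, 82, 83, 84, 85, 87, 87, 83, 76, 82, 105, 120, 108, 80, 62, 65, 70, 71, 73, 76, 77, 76, 78, 77]
196 [49, 46, 45, 51, 57, 66, 79, 84, 82, 90, 102, 106, 107, 107, 108, 109, 110, 110, 112, 111, 112, 114, 115, 115, 113, 102, 84, 83, 101, 113, 104, 80, 70, 76, 78, 75, 75, 78, 81, 79, 80, 79]
197 [49, 48, 44, 42, 47, 60, 75, 83, 89, 107, 125, 130, 129, 131, 131, 131, 132, 133, 133, 134, 133, 133, 134, 134, 132, 115, 87, 75, 77, 82, 80, 71, 73, 80, 81, 75, 73, 77, 79, 80, 79, 79]
198 [52, 49, 46, 42, 41, 50, 64, 78, 93, 121, 141, 146, 148, 148, 148, 147, 149, 148, 148, 149, 149, 148, 149, 149, 146, 124, 91, 67, 54, 55, 65, 69, 74, 80, 80, 75, 73, 77, 78, 79, 80, 78]
199 [53, 50, 47, 43, 40, 41, 48, 66, 93, 130, 153, 160, 159, 160, 159, 160, 160, 161, 160, 160, 159, 160, 160, 160, 155, 135, 100, 70, 47, 50, 73, 82, 78, 80, 79, 76, 72, 75, 75, 74, 75, 74]
200 [54, 52, 48, 46, 41, 39, 40, 56, 91, 135, 161, 167, 168, 168, 169, 168, 168, 168, 168, 168, 168, 168, 168, 167, 162, 144, 108, 71, 46, 56, 84, 95, 86, 82, 82
[... 299 characters left out ...]
0, 170, 169, 170, 170, 170, 170, 170, 165, 146, 109, 75, 65, 75, 85, 90, 102, 105, 87, 74, 73, 77, 77, 78, 78, 78]
203 [55, 55, 53, 51, 47, 43, 41, 51, 92, 135, 159, 164, 164, 164, 163, 164, 162, 164, 163, 163, 163, 163, 162, 163, 158, 138, 105, 82, 89, 103, 105, 103, 124, 127, 97, 77, 73, 76, 78, 78, 78, 77]
204 [57, 55, 54, 52, 49, 45, 42, 53, 90, 128, 150, 154, 154, 154, 154, 153, 154, 152, 152, 151, 150, 151, 151, 150, 144, 126, 95, 83, 97, 113, 111, 107, 129, 138, 110, 80, 71, 72, 71, 70, 71, 71]
205 [58, 56, 54, 53, 51, 47, 42, 47, 74, 112, 133, 138, 137, 136, 136, 135, 135, 134, 134, 131, 129, 130, 129, 127, 122, 107, 85, 78, 84, 95, 97, 100, 126, 142, 122, 87, 66, 60, 58, 57, 58, 60]
```

```bash
python3 -m creep '[{"grip":1,"translation":[0.00015,0,0],"spin":0},{"grip":1,"translation":[0.00015,0,0],"spin":0},{"grip":1,"translation":[0.00015,0,0],"spin":0},{"grip":1,"translation":[0.00015,0,0],"spin":0},{"grip":1,"translation":[0.00015,0,0],"spin":0},{"grip":1,"translation":[0.00015,0,0],"spin":0},{"grip":1,"translation":[0.00015,0,0],"spin":0},{"grip":1,"translation":[0.00015,0,0],"spin":0},{"grip":1,"translation":[0.00015,0,0],"spin":0},{"grip":1,"translation":[0.00015,0,0],"spin":0}]'; python3 st.py|head -1
```

```text
time: 20.6
tcp_pos: [0.5179, 0.0068, 0.085]
ee_rot: [-2.287, 2.135, -0.017]
wrist_force: [-0.6, 2.0, 0.1]
grip_width: 0.0
t 20.6 saw mm [142.15   1.24  84.99] F saw [-2.   -0.49  0.07] grip 0.0 yaw err -89.89 down [ 0.017  0.002 -1.   ]
```

```bash
python3 -m creep '[{"grip":1,"translation":[0.00015,0,0],"spin":0},{"grip":1,"translation":[0.00015,0,0],"spin":0},{"grip":1,"translation":[0.00015,0,0],"spin":0},{"grip":1,"translation":[0.00015,0,0],"spin":0},{"grip":1,"translation":[0.00015,0,0],"spin":0},{"grip":1,"translation":[0.00015,0,0],"spin":0},{"grip":1,"translation":[0.00015,0,0],"spin":0},{"grip":1,"translation":[0.00015,0,0],"spin":0},{"grip":1,"translation":[0.00015,0,0],"spin":0},{"grip":1,"translation":[0.00015,0,0],"spin":0}]'; python3 st.py|head -1
```

```text
time: 21.6
tcp_pos: [0.518, 0.0053, 0.085]
ee_rot: [-2.287, 2.134, -0.017]
wrist_force: [-0.8, 0.6, -0.9]
grip_width: -0.0
t 21.6 saw mm [143.65   1.26  84.99] F saw [-0.6  -0.74 -0.89] grip -0.0 yaw err -89.89 down [ 0.017  0.002 -1.   ]
```

```bash
python3 -m creep '[{"grip":1,"translation":[0.00015,0,0],"spin":0},{"grip":1,"translation":[0.00015,0,0],"spin":0},{"grip":1,"translation":[0.00015,0,0],"spin":0},{"grip":1,"translation":[0.00015,0,0],"spin":0},{"grip":1,"translation":[0.00015,0,0],"spin":0},{"grip":1,"translation":[0.00015,0,0],"spin":0},{"grip":1,"translation":[0.00015,0,0],"spin":0},{"grip":1,"translation":[0.00015,0,0],"spin":0},{"grip":1,"translation":[0.00015,0,0],"spin":0},{"grip":1,"translation":[0.00015,0,0],"spin":0}]'; python3 st.py|head -1
```

```text
time: 22.6
tcp_pos: [0.5181, 0.0038, 0.085]
ee_rot: [-2.287, 2.135, -0.017]
wrist_force: [-0.7, 0.7, -0.5]
grip_width: -0.0004
t 22.6 saw mm [145.15   1.25  85.  ] F saw [-0.72 -0.66 -0.5 ] grip -0.0004 yaw err -89.89 down [ 0.017  0.002 -1.   ]
```

```bash
python3 -m creep '[{"grip":1,"translation":[0.00015,0,0],"spin":0},{"grip":1,"translation":[0.00015,0,0],"spin":0},{"grip":1,"translation":[0.00015,0,0],"spin":0},{"grip":1,"translation":[0.00015,0,0],"spin":0},{"grip":1,"translation":[0.00015,0,0],"spin":0},{"grip":1,"translation":[0.00015,0,0],"spin":0},{"grip":1,"translation":[0.00015,0,0],"spin":0},{"grip":1,"translation":[0.00015,0,0],"spin":0},{"grip":1,"translation":[0.00015,0,0],"spin":0},{"grip":1,"translation":[0.00015,0,0],"spin":0}]'; python3 st.py|head -1
```

```text
time: 23.6
tcp_pos: [0.5183, 0.0023, 0.085]
ee_rot: [-2.287, 2.134, -0.017]
wrist_force: [-0.4, 1.4, 0.3]
grip_width: -0.0
t 23.6 saw mm [146.65   1.27  85.01] F saw [-1.4  -0.26  0.32] grip -0.0 yaw err -89.89 down [ 0.017  0.002 -1.   ]
```

```bash
python3 -m creep '[{"grip":1,"translation":[0.00015,0,0],"spin":0},{"grip":1,"translation":[0.00015,0,0],"spin":0},{"grip":1,"translation":[0.00015,0,0],"spin":0},{"grip":1,"translation":[0.00015,0,0],"spin":0},{"grip":1,"translation":[0.00015,0,0],"spin":0},{"grip":1,"translation":[0.00015,0,0],"spin":0},{"grip":1,"translation":[0.00015,0,0],"spin":0},{"grip":1,"translation":[0.00015,0,0],"spin":0},{"grip":1,"translation":[0.00015,0,0],"spin":0},{"grip":1,"translation":[0.00015,0,0],"spin":0}]'; python3 st.py|head -1; python3 - <<'E'
from h import *
im,d=capture("top");a=im[195:206,330:372].astype(int).sum(2)//3
for i in range(3,11,1): print(195+i,a[i][20:].tolist())
E
```

```text
time: 24.6
tcp_pos: [0.5184, 0.0008, 0.085]
ee_rot: [-2.287, 2.134, -0.017]
wrist_force: [-0.7, 1.3, 0.6]
grip_width: 0.0003
t 24.6 saw mm [148.14   1.28  85.  ] F saw [-1.38 -0.63  0.56] grip 0.0003 yaw err -89.89 down [ 0.017  0.002 -1.   ]
198 [150, 149, 150, 150, 150, 151, 144, 121, 80, 59, 64, 80, 107, 113, 91, 76, 73, 76, 77, 78, 79, 77]
199 [160, 160, 161, 161, 160, 161, 155, 127, 81, 57, 74, 93, 114, 118, 94, 77, 73, 74, 74, 75, 74, 73]
200 [168, 168, 167, 167, 167, 167, 161, 134, 86, 63, 85, 104, 118, 119, 96, 79, 74, 73, 73, 74, 73, 73]
201 [171, 171, 171, 170, 171, 171, 164, 138, 88, 60, 79, 98, 121, 129, 107, 82, 73, 73, 74, 73, 76, 76]
202 [169, 168, 169, 169, 170, 169, 163, 137, 89, 64, 73, 95, 127, 145, 125, 91, 75, 76, 78, 80, 81, 78]
203 [162, 162, 162, 162, 162, 161, 155, 132, 93, 74, 85, 101, 134, 156, 144, 112, 84, 77, 81, 88, 90, 82]
204 [149, 150, 149, 149, 149, 148, 143, 123, 94, 85, 91, 102, 135, 160, 156, 130, 90, 74, 77, 89, 90, 77]
205 [127, 128, 128, 127, 126, 125, 123, 107, 87, 84, 90, 98, 128, 152, 149, 124, 86, 68, 69, 70, 69, 63]
```

```bash
python3 -m creep '[{"grip":1,"translation":[0.00015,0,0],"spin":0},{"grip":1,"translation":[0.00015,0,0],"spin":0},{"grip":1,"translation":[0.00015,0,0],"spin":0},{"grip":1,"translation":[0.00015,0,0],"spin":0},{"grip":1,"translation":[0.00015,0,0],"spin":0},{"grip":1,"translation":[0.00015,0,0],"spin":0},{"grip":1,"translation":[0.00015,0,0],"spin":0},{"grip":1,"translation":[0.00015,0,0],"spin":0},{"grip":1,"translation":[0.00015,0,0],"spin":0},{"grip":1,"translation":[0.00015,0,0],"spin":0}]'; python3 st.py|head -1
```

```text
time: 25.65
tcp_pos: [0.5184, -0.0007, 0.085]
ee_rot: [-2.287, 2.134, -0.017]
wrist_force: [-0.7, 1.0, -0.2]
grip_width: 0.0002
t 25.65 saw mm [149.64   1.26  84.99] F saw [-1.05 -0.62 -0.17] grip 0.0002 yaw err -89.89 down [ 0.017  0.002 -1.   ]
```

```bash
python3 -m creep '[{"grip":1,"translation":[0.00015,0,0],"spin":0},{"grip":1,"translation":[0.00015,0,0],"spin":0},{"grip":1,"translation":[0.00015,0,0],"spin":0},{"grip":1,"translation":[0.00015,0,0],"spin":0},{"grip":1,"translation":[0.00015,0,0],"spin":0},{"grip":1,"translation":[0.00015,0,0],"spin":0},{"grip":1,"translation":[0.00015,0,0],"spin":0},{"grip":1,"translation":[0.00015,0,0],"spin":0},{"grip":1,"translation":[0.00015,0,0],"spin":0},{"grip":1,"translation":[0.00015,0,0],"spin":0}]'; python3 st.py|head -1
```

```text
time: 26.65
tcp_pos: [0.5184, -0.0014, 0.085]
ee_rot: [-2.286, 2.133, -0.015]
wrist_force: [-1.4, 6.0, 0.8]
grip_width: -0.0004
t 26.65 saw mm [150.32   1.21  84.98] F saw [-6.08 -0.99  0.78] grip -0.0004 yaw err -89.79 down [ 0.017  0.004 -1.   ]
```

```bash
python3 -m creep '[{"grip":1,"translation":[0.0001,0,0],"spin":0},{"grip":1,"translation":[0,0,0],"spin":0},{"grip":1,"translation":[0,0,0],"spin":0},{"grip":1,"translation":[0,0,0],"spin":0},{"grip":1,"translation":[0,0,0],"spin":0},{"grip":1,"translation":[0,0,0],"spin":0},{"grip":1,"translation":[0,0,0],"spin":0},{"grip":1,"translation":[0,0,0],"spin":0},{"grip":1,"translation":[0,0,0],"spin":0},{"grip":1,"translation":[0,0,0],"spin":0}]'; python3 st.py|head -1
```

```text
time: 27.65
tcp_pos: [0.5185, -0.0013, 0.085]
ee_rot: [-2.287, 2.133, -0.015]
wrist_force: [-0.6, 6.4, -0.1]
grip_width: 0.0
t 27.65 saw mm [150.3    1.25  85.02] F saw [-6.44 -0.21 -0.05] grip 0.0 yaw err -89.78 down [ 0.017  0.004 -1.   ]
```

```bash
python3 -m creep '[{"grip":1,"translation":[-0.0005,0,0],"spin":0},{"grip":1,"translation":[-0.0005,0,0],"spin":0},{"grip":1,"translation":[-0.0005,0,0],"spin":0},{"grip":1,"translation":[-0.001,0,0],"spin":0},{"grip":1,"translation":[-0.002,0,0],"spin":0},{"grip":1,"translation":[-0.005,0,0],"spin":0},{"grip":1,"translation":[-0.007,0,0],"spin":0},{"grip":1,"translation":[-0.007,0,0],"spin":0},{"grip":1,"translation":[0,0,0],"spin":0},{"grip":1,"translation":[0,0,0],"spin":0}]'; python3 st.py|head -1
python3 -m creep '[{"grip":1,"translation":[0,0,-0.01],"spin":0},{"grip":1,"translation":[0,0,-0.02],"spin":0},{"grip":1,"translation":[0,0,-0.03],"spin":0},{"grip":1,"translation":[0,0,-0.03],"spin":0},{"grip":1,"translation":[0,0.03,-0.02],"spin":0},{"grip":1,"translation":[0,0.04,0],"spin":0},{"grip":1,"translation":[0,0.04,0],"spin":0},{"grip":1,"translation":[0,0.04,0],"spin":0},{"grip":1,"translation":[0,0.03,0],"spin":0},{"grip":1,"translation":[0,0,0],"spin":0}]'; python3 st.py|head -1
python3 - <<'E'
from h import *
im,d=capture("top");a=cv2.resize(im[155:222,240:390,::-1],None,fx=5.3,fy=5.3,interpolation=cv2.INTER_CUBIC);cv2.imwrite("pics/t9.png",a);cv2.imwrite("pics/top9.png",im[:,:,::-1])
im,d=capture("scene");cv2.imwrite("pics/scene9.png",im[:,:,::-1])
E
```

```text
time: 28.65
tcp_pos: [0.5169, 0.0215, 0.085]
ee_rot: [-2.288, 2.134, -0.017]
wrist_force: [0.3, 0.9, 0.2]
grip_width: 0.0002
t 28.65 saw mm [127.44   1.24  85.04] F saw [-0.84  0.36  0.16] grip 0.0002 yaw err -89.86 down [ 0.017  0.002 -1.   ]
time: 29.65
tcp_pos: [0.3306, 0.0081, 0.192]
ee_rot: [-2.288, 2.137, -0.014]
wrist_force: [0.5, 0.5, 0.6]
grip_width: 0.0002
t 29.65 saw mm [ 128.21 -185.53  191.95] F saw [-0.5   0.54  0.55] grip 0.0002 yaw err -89.92 down [ 0.014  0.002 -1.   ]
```

View pics/t9.png

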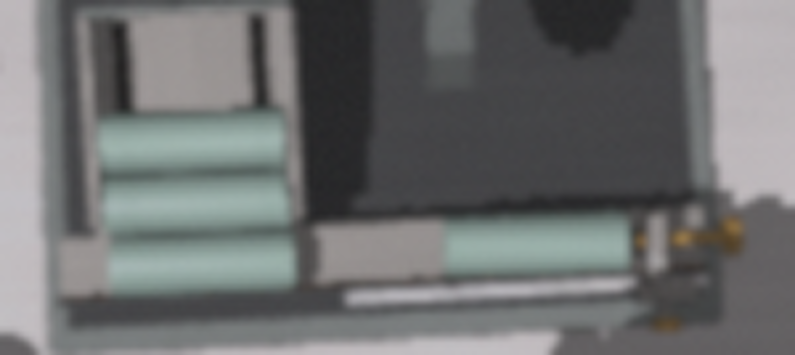

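View pics/scene9.png

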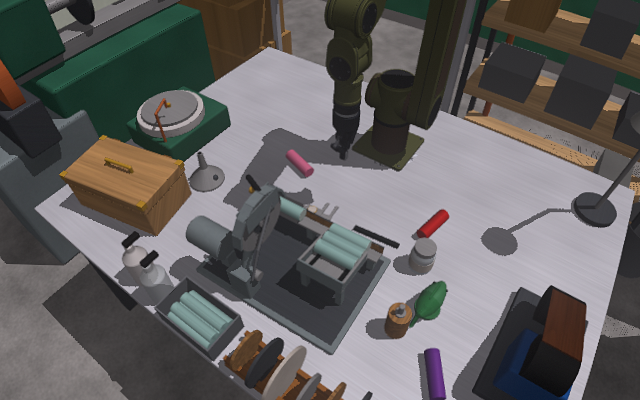

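```bash
python3 -c "
from plant import workorder
print(workorder.close_job())"
```

```text
the job is handed in; nothing more can be done
None
```

I pushed the lowest blank endwise out of the magazine and along the bed until it touched the rubber nose, then took the hand away and handed the job in at about 30 s. The hand-in gave no verdict.

- **Push on the stop:** The wrist read about 6 N during contact. Sliding drag was about 1 N, so roughly 5 N bore on the nose for about 1 s, below the 11 N at which the stop slips.
- **Last pictures:** Blank 1 lies along the fence with its end at the nose. Blank 2 is at the fence and blanks 3 and 4 are behind it. I measured blank 2 at about 3 mm towards the stop by eye from the picture. The stop and the bystanders look unmoved, and the hand is well clear.
- **Wrist-limit problem:** On the way in the last joint hit its range limit and tilted the tool about 5°. I worked it back out in free air at the opposite limit before going near the blanks. This cost about 5 s, and the tool was within about 1° of vertical for the push.
- **Less certain:** The scene camera fitted the saw about 8 mm from where the top camera put it, and I used the top camera. The nose was also about 3 mm farther along than the first picture suggested. I did not measure the final positions more finely than about 1 pixel (3 mm).

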